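# Wind a screw jack level with its neighbour

### The job

Two small screw jacks are bolted to the bench to carry a board. Hold the red knob of the green jack's crank and wind it clockwise until that jack's table is level with the table of the blue jack, then let go. Leave the blue jack as it is.

Things in the scene. Friction and masses are not known exactly. Their poses are not given: they have to be found in the camera images.
- jack_low: The green screw jack, fixed to the bench: round foot 100 mm across, 30 mm square column, crank on top (arm's upper face 181 mm, hub 188 mm above the bench). Origin: centre of the foot's underside, on the bench; its upright z axis is the crank's axis. Winding clockwise seen from above raises the table 30 mm a turn, anticlockwise lowers it; it takes 1 to 2 N at the knob and stays where left.
- low_knob (a point): Centre of the grip of the red crank knob on the green jack: upright, round, 22 mm diameter, 48 mm tall; its top is 231 mm, this point 213 mm above the bench. It stands 50 mm from the jack's axis, circles with the crank and spins freely on its own pin, so the hand need not turn with it.
- low_top (a point): Centre of the top face of the green jack's table, a level 90 x 70 mm plate with a red pad, 58 mm out from the column's axis (on jack_low's +y side). It moves straight up and down only, 60 to 120 mm above the bench; it starts 24 to 46 mm below the blue jack's table.
- high_top (a point): Centre of the top face of the same kind of table, with a black pad, on the blue jack (black crank knob): the height to match. This jack can be moved by its crank too, and is to be left alone.

How it is judged (in metres and radians):
At the end, for the whole second after the job is handed in: The green jack's table top is within 8 mm of the height of the blue jack's table top, and stays there (z of low_top in the frame of high_top between -0.008 and 0.008 m); the robot touches nothing.
It fails at once if the blue jack's table is moved by more than 5 mm (distance of high_top from where it was at the start of the episode above 0.005 m).
It also fails if it takes over 42 s, if anything falls off the work surface, if the arm or the gripper's body presses on something with over 40 N, if the wrist force passes 120 N, or if a joint passes its speed limit or range.

### The arm

A 6-joint arm with a two-finger parallel gripper is mounted at the origin on the work surface; the furniture and walls round the work are solid. World frame = base frame: x ahead of the robot, y to its left, z up, the work surface at z = 0. Lengths are in mm, angles in rad, forces in N, time in s.
With the tool pointing down it reaches from about 350 to 975 mm from the base axis. Payload 7.1 kg.
Tool frame: the origin (TCP) lies midway between the tips of the shut fingers; the grasp point (between the pads) lies pinch_z behind it (pinch_z is the distance from the TCP to the grasp point, in mm); z points along the fingers, y is the line along which they close (so a half turn about z gives the same grasp; the last joint's range is limited). The gripper opens to 88 mm and grips with 3 to 60 N. Pads are 20 mm wide; open, the fingers measure 115 mm over their backs; the gripper's body (75 mm by 178 mm) begins 61 mm behind the grasp point.
Start: joints at [1.126, 0.423, 1.63, -0, 1.089, -0.019], TCP at [258.123, 569.19, 222.675] pointing down, gripper open.
Joint ranges: [-3, 3], [-0.9, 2.11], [0.09, 2.58], [-1.31, 4.45], [0.11, 2.69], [-2.54, 2.54]. Speed limits (rad/s): [2.39, 2.39, 3.01, 3.14, 3.14, 3.14].

### API

Orientations are given as a rotation vector (axis times angle).
In Python, from workcell import get_obs, get_image, close_job, pinch_z gives the robot as it stands.
- The arm moves only by the tool jog_arm, never from a script. Its argument "commands" is a list of rows, each a list of 3 entries, a list of its own where there are three numbers: the gripper command: -1 is shut, 1 is fully open, values between are in proportion, then the shift along the tool's x, y, z as a fraction of full scale, then the turn, a rotation vector about the tool's x, y, z as a fraction of full scale. In form: [[gripper, [tx, ty, tz], [rx, ry, rz]], ...]. A call has 1 to 10 rows; each row shifts and turns the commanded pose from where the row before left it, along the tool's axes as they then stand; what a row does not reach is not made up. Full scale, the value 1, is 0.1 m for a shift and 45 degrees for a turn. A row lasts 1/10 s, in which the tool goes at most 50 mm and 8.59 degrees, less where a joint would pass 70% of its speed; a pose out of reach is approached as far as the arm can. A call with a number of a shift or a turn outside -1 to 1 is refused whole. A call with a gripper value outside its range is refused whole. The fingers move at their own pace and stop on an object; the grip force is fixed at half the most. Time passes only in rows, so rows that do not move let the fingers close. It gives the time, the measured TCP pose, the force, the opening and the grip force at its end, in the units of the state.
- get_obs(): the state, without advancing time (a new reading comes with each control period).
- get_image(name): name is "scene" or "top" or "wrist"; returns a dict with "image" (480x640x3 uint8, blue, green, red), "z_map" (480x640 float32, mm along the optical axis (not along the pixel's ray), 0 where there is no reading), "intrinsics" (3x3 intrinsics, pixels), "k1" (the pictures are not rectified: a ray, as slopes to the right and down, at radius r is drawn at 1 + k1 r^2 times it, then the intrinsics apply), "eye" and "orientation" of the camera in the world; the wrist camera has in their place "mount" (4x4, takes a point from camera to tool coordinates, whose origin is the TCP and whose axes are the flange's). Camera axes: x right, y down, z forward; pixel columns grow to the right and rows downward; lengths in mm; the calibration is good to about 2 mm. A picture is of the moment at which its call begins: read the wrist's pose just before it.
- close_job(): hands the job in; it is judged then, once.
The state is a dict: "t": time; "qpos": joint angles; "qvel": joint speeds; "joint_torque": joint torques, N m; "ee_pos": TCP position; "orientation": TCP orientation; "ft_force": force on the tool from outside, world axes, zero at the start; "moment": the same for the moment, N m; "width": finger opening in mm; "grasp_force": force on a finger pad.
Only numpy, scipy, OpenCV 4.12 (cv2) and the standard library are available. Lean on these libraries where they do the work, as an engineer would, in place of code of your own. Each camera call takes 0.05 s, during which the arm holds its last target. There are 200 camera calls.

## Working session

There is one attempt and no reset: what is moved stays moved. The work goes in short steps, Python scripts to look and compute and a tool call to move; the robot and the scene stay as the last step left them, time stands still between calls to the robot, and variables do not carry over. Pictures are saved under pics/ and viewed, at most 10 in all, crops included, and the job is handed in when it is done.

Besides the shell and the picture viewer there is one more tool, called after "Request:" as name([rows], argument=value, ...), one row to a line, values as JSON. jog_arm: Moves the arm, as the interface text tells. Its arguments: {"type":"object","properties":{"commands":{"type":"array","items":{"type":"array"}}},"required":["commands"]}

```bash
ls; mkdir -p pics
cat > h.py <<'E'
import numpy as np,cv2
from scipy.spatial.transform import Rotation as R
from workcell import *
def rot(o):
    o=np.array(o,float)
    return o if o.shape==(3,3) else (R.from_rotvec(o).as_matrix() if o.size==3 else R.from_quat(o).as_matrix())
def cam(n):
    o=get_obs(); d=get_image(n)
    if 'mount' in d:
        T=np.eye(4);T[:3,:3]=rot(o['orientation']);T[:3,3]=o['ee_pos'];M=T@np.array(d['mount'])
        d['Rm'],d['e']=M[:3,:3],M[:3,3]
    else: d['Rm'],d['e']=rot(d['orientation']),np.array(d['eye'])
    return d
def slopes(d,uv):
    k=d['k1']; uv=np.array(uv,float).reshape(-1,1,2)
    return cv2.undistortPoints(uv,np.array(d['intrinsics'],float),np.array([k,0,0,0,0.])).reshape(-1,2)
def rays(d,uv):
    s=slopes(d,uv); return np.c_[s,np.ones(len(s))]@d['Rm'].T
def plane(d,uv,z):
    r=rays(d,uv); return d['e']+r*((z-d['e'][2])/r[:,2])[:,None]
def pts(d,mask):
    v,u=np.nonzero(mask&(d['z_map']>0)); return d['e']+rays(d,np.c_[u,v])*d['z_map'][v,u][:,None], np.c_[u,v]
E
python3 - <<'E'
from h import *
print(pinch_z,get_obs())
a=cam('scene');b=cam('top')
print(a['e'],b['e'],a['orientation'],b['orientation'],a['k1'])
cv2.imwrite('pics/scene.png',a['image']);cv2.imwrite('pics/top.png',b['image'])
for d in (a,b):
    h=cv2.cvtColor(d['image'],cv2.COLOR_BGR2HSV); m=(((h[...,0]<8)|(h[...,0]>172))&(h[...,1]>130)&(h[...,2]>60)).astype(np.uint8)
    n,l,s,c=cv2.connectedComponentsWithStats(m)
    for i in range(1,n):
        if s[i,4]>30:
            p,_=pts(d,l==i); print(s[i],c[i].round(),np.median(p,0).round() if len(p) else None, np.percentile(p[:,2],[2,98]).round() if len(p) else 0)
E
```

```text
pics
18.700000000000003 {'t': 0.0, 'qpos': array([ 1.12601260e+00,  4.23828357e-01,  1.63065139e+00,  1.06701205e-06,
        1.08860339e+00, -1.90109251e-02]), 'qvel': array([ 3.36152511e-04,  5.01040983e-05, -1.83801768e-04, -3.88242519e-05,
       -1.99749739e-03,  3.16710374e-04]), 'joint_torque': array([ 2.45989846e-03, -5.44618571e+01, -2.73673224e+01,  6.45485125e-02,
        2.26796960e-02, -1.15737125e-04]), 'ee_pos': array([257.89222097, 568.72367844, 221.92465871]), 'orientation': array([-6.63690056e-01, -3.07033496e+00,  2.27799410e-03]), 'ft_force': array([ 0.10375945,  0.62850683, -0.19488323]), 'moment': array([-0.03104172,  0.04515118, -0.00286366]), 'grasp_force': 0.0, 'width': 88.00098776528583}
[-405.5833864  -599.85708867  976.52688189] [ 360.28805096  -69.98726838 1038.16435117] [-1.97831613  1.15424522 -0.54266797] [-2.10787403  2.1580865  -0.20420344] -0.1071557873725811
[259 187  10  20 153] [264. 197.] [503. 108. 209.] [184. 230.]
[218 239  31  23 465] [235. 251.] [448. 175.  58.] [54. 62.]
[504 293  33  37 957] [520. 311.] [ 596. -503.   49.] [ 1. 55.]
[488 179  35  33 897] [505. 195.] [ 612. -494.   53.] [ 1. 57.]
[217 227  13  13 100] [223. 233.] [507. 109. 228.] [198. 233.]
[195 253  33  41 937] [210. 274.] [446. 174.  61.] [58. 65.]
[185 389  24  47 212] [195. 412.] [152. 214.   9.] [ 5. 13.]
[199 391  17  51 212] [208. 417.] [139. 182.  10.] [ 5. 13.]
```

View pics/scene.png

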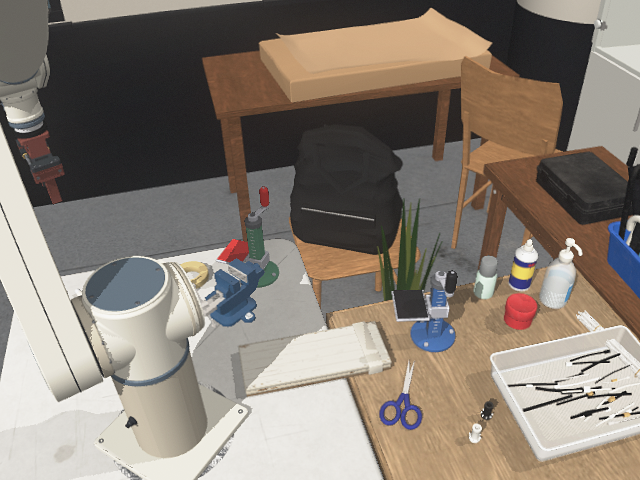

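View pics/top.png

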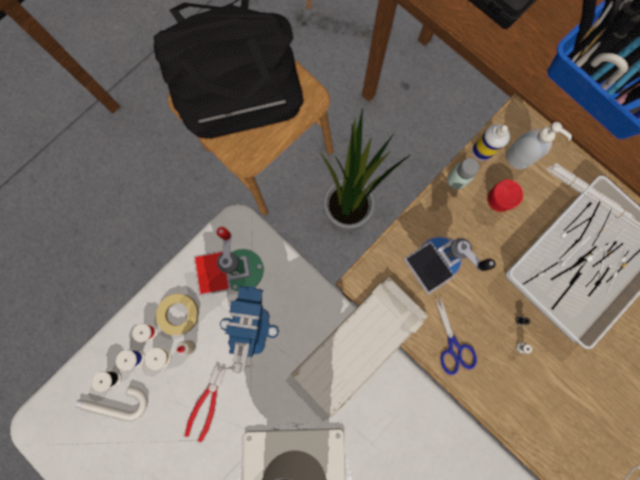

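Scene view: the green jack has its red knob at (264,197) and its pad at (235,251). The blue jack's black pad is at (410,303). In the top view the red knob is at (223,233), the green hub near (232,262), the red pad at (210,274), the black pad at (430,267) and the black knob at (487,264).

```bash
cat > m.py <<'E'
from h import *
def comp(m,seed):
    n,l=cv2.connectedComponents(m.astype(np.uint8)); 
    v,u=np.nonzero(m); j=np.argmin((u-seed[0])**2+(v-seed[1])**2); return l==l[v[j],u[j]]
def heights(n,red,blk):
    d=cam(n); h=cv2.cvtColor(d['image'],cv2.COLOR_BGR2HSV)
    r=((h[...,0]<8)|(h[...,0]>172))&(h[...,1]>130)&(h[...,2]>60); b=h[...,2]<70
    out=[]
    for m,s in ((r,red),(b,blk)):
        c=comp(m,s); c=cv2.erode(c.astype(np.uint8),np.ones((5,5)))>0
        p,_=pts(d,c); z=np.median(p[:,2]); q=p[abs(p[:,2]-z)<6]
        out.append(np.r_[(q.min(0)+q.max(0))/2,z,len(q)])
    return d,np.array(out)
E
python3 - <<'E'
from m import *
for n,r,b in (('scene',(233,250),(408,303)),('top',(208,274),(430,267))):
    d,o=heights(n,r,b); print(n,o.round(1))
    h=cv2.cvtColor(d['image'],cv2.COLOR_BGR2HSV)
    g=(h[...,0]>60)&(h[...,0]<90)&(h[...,1]>60)
    p,uv=pts(d,g); k=(np.linalg.norm(p[:,:2]-[455,125],axis=1)<130); p=p[k];uv=uv[k]
    for lo,hi in((-5,12),(12,25),(100,150),(150,175),(175,195)):
        q=p[(p[:,2]>lo)&(p[:,2]<hi)]
        if len(q): print(lo,hi,len(q),q.mean(0).round(1),q.min(0).round(),q.max(0).round())
    if n=='top': 
        print('knob',plane(d,[[223,233]],231)); i=cv2.resize(d['image'][200:330,170:310],None,fx=5,fy=4.5*1.0); cv2.imwrite('pics/crop.png',cv2.resize(d['image'][210:310,180:290],None,fx=6,fy=6,interpolation=cv2.INTER_CUBIC))
E
```

```text
scene [[ 447.5  171.2   58.5   58.5  257. ]
 [ 882.    69.8 -136.6 -136.6  378. ]]
-5 12 285 [458.7  84.5   7.1] [417.  64.  -2.] [504. 111.  12.]
12 25 16 [469.3  92.4  13.6] [445.  80.  12.] [488. 102.  17.]
100 150 215 [451.  106.6 124.5] [440.  95. 100.] [472. 127. 150.]
150 175 12 [447.  102.6 151.8] [441.  96. 150.] [458. 122. 156.]
top [[ 449.9  170.8   61.    61.   646. ]
 [ 447.5 -296.6  104.1  104.3  733. ]]
-5 12 408 [461.3  95.9   9.7] [416.  67.   4.] [506. 139.  12.]
12 25 134 [457.1  98.6  13.2] [423.  69.  12.] [503. 133.  16.]
100 150 47 [457.3  98.8 120.7] [448.  96. 100.] [478. 104. 146.]
150 175 10 [466.8  96.7 165.8] [450.  93. 150.] [478. 102. 173.]
knob [[506.77683006 109.18148242 231.        ]]
```

View pics/crop.png

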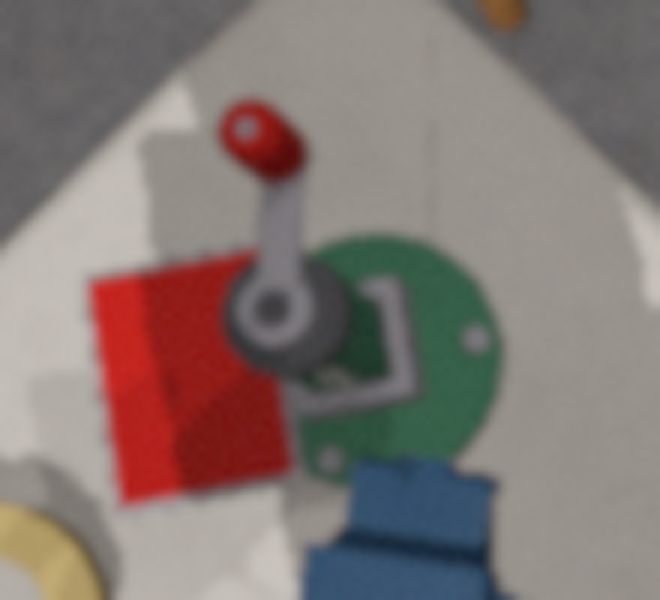

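The crop shows the knob's top pin at (247,127) and the hub centre at (273,311), i.e. top pixels (221.2,231.2) and (225.5,261.8). A blue vise sits next to the foot.

Run:
```python
from m import *
d=cam('top')
k=plane(d,[[221.2,231.2]],231)[0];c=plane(d,[[225.5,261.8]],188)[0]
print(k,c,np.linalg.norm((k-c)[:2]))
# obstacles near crank
al=np.ones(d['z_map'].shape,bool);p,_=pts(d,al)
for lo in (60,100,140,180): 
    q=p[(p[:,2]>lo)&(np.linalg.norm(p[:,:2]-c[:2],axis=1)<220)]; q=q[np.linalg.norm(q[:,:2]-c[:2],axis=1)>70]; print(lo,len(q),q[:,:].max(0) if len(q) else '',q.min(0) if len(q) else '')
a=cam('scene'); p,_=pts(a,(np.indices((480,640))[1]>397)&(np.indices((480,640))[1]<423)&(np.indices((480,640))[0]>295)&(np.indices((480,640))[0]<312)); print(np.median(p,0))
print(rot(get_obs()['orientation']))
```

```text
[510.20569884 112.53312748 231.        ] [458.63366795 113.02166419 188.        ] 51.57434477578025
60 2133 [493.68817495 239.70477064 125.81116081] [241.08529288  55.95476849  60.00673804]
100 869 [388.68133103 139.2135467  125.81116081] [251.69760222  56.27530324 100.00682472]
140 0  
180 0  
[ 445.54447377 -297.14480457  101.40964072]
[[-9.10720897e-01  4.13022272e-01 -2.27493128e-04]
 [ 4.13022334e-01  9.10720773e-01 -4.74582994e-04]
 [ 1.11693714e-05 -5.26172392e-04 -9.99999862e-01]]
```

Request:
jog_arm([
  [1,[0,0,-0.35],[0,0,0]],
  [1,[0,0,-0.35],[0,0,0]],
  [1,[-0.209,-0.156,0],[0,0,0]],
  [1,[-0.209,-0.156,0],[0,0,0]],
  [1,[-0.209,-0.156,0],[0,0,0]],
  [1,[-0.209,-0.156,0],[0,0,0]],
  [1,[-0.209,-0.156,0],[0,0,0]],
  [1,[-0.209,-0.156,0],[0,0,0]],
  [1,[-0.209,-0.156,0],[0,0,0]],
  [1,[-0.209,-0.156,0],[0,0,0]],
])

```text
t: 1.3
ee_pos: [359.2, 385.5, 292.7]
orientation: [0.664, 3.071, 0.0]
ft_force: [0.7, 0.6, 1.1]
width: 87.6
grasp_force: 0.0
```

Request:
jog_arm([
  [1,[-0.209,-0.156,0],[0,0,0]],
  [1,[-0.209,-0.156,0],[0,0,0]],
  [1,[-0.209,-0.156,0],[0,0,0]],
  [1,[-0.209,-0.156,0],[0,0,0]],
  [1,[-0.209,-0.156,0],[0,0,0]],
  [1,[-0.209,-0.156,0],[0,0,0]],
  [1,[-0.209,-0.156,0],[0,0,0]],
  [1,[-0.209,-0.156,0],[0,0,0]],
  [1,[-0.209,-0.156,0],[0,0,0]],
  [1,[0,0,0],[0,0,0]],
])

```text
t: 2.3
ee_pos: [473.2, 179.0, 292.7]
orientation: [0.668, 3.069, -0.001]
ft_force: [-0.2, 0.8, -1.1]
width: 88.2
grasp_force: 0.0
```

Run:
```python
from m import *
d=cam('wrist');o=get_obs();print(o['t'],o['ee_pos'],rot(o['orientation']).round(4).tolist())
h=cv2.cvtColor(d['image'],cv2.COLOR_BGR2HSV); m=(((h[...,0]<8)|(h[...,0]>172))&(h[...,1]>130)&(h[...,2]>60)).astype(np.uint8)
n,l,s,c=cv2.connectedComponentsWithStats(m)
for i in range(1,n):
    if s[i,4]>60:
        p,_=pts(d,l==i); print(s[i],c[i].round(),np.median(p,0).round(1) if len(p) else None); q=p[p[:,2]>226]; print(len(q),(q.min(0)+q.max(0))/2 if len(q) else '')
cv2.imwrite('pics/w1.png',d['image'])
```

```text
2.35 [472.48998411 180.0649323  292.65501656] [[-0.9097, 0.4154, -0.0001], [0.4154, 0.9097, 0.0001], [0.0001, 0.0001, -1.0]]
[277   0  17  17 241] [285.   7.] [291.4 231.6  67. ]
0 
[367  13  23  20 148] [376.  26.] [332.7 311.7  16.3]
0 
[ 252  139   94   99 4747] [299. 188.] [447.3 171.9  59.7]
0 
[ 415  276   89   81 1176] [459. 322.] [482.2 228.7 339.5]
1172 [482.71538505 229.74982824 325.39961777]
[ 236  301   36   51 1266] [254. 326.] [503.2 118.8 222.7]
499 [507.77233907 114.40713182 228.83168179]
```

View pics/w1.png

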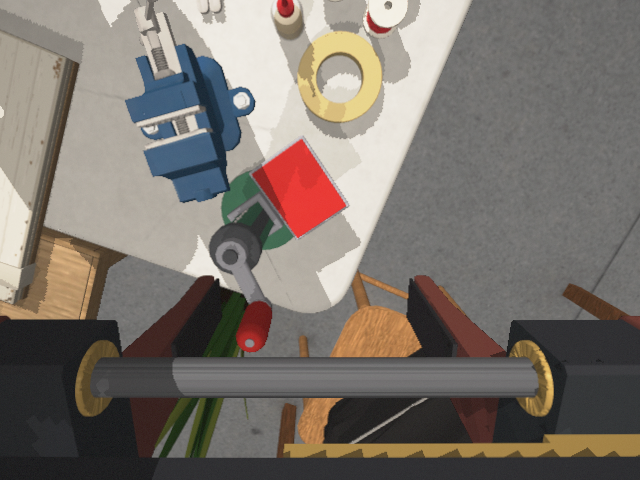

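The wrist view shows the knob's top pin at (250,343) and the hub centre at (231,256). It also shows the path down to the knob is clear.

Run:
```python
from m import *
d=cam('wrist');o=get_obs()
k=plane(d,[[250,343]],231)[0];c=plane(d,[[231,256]],188)[0]
print(k,c,np.linalg.norm((k-c)[:2]))
Rm=rot(o['orientation']);print(((k-o['ee_pos'])@Rm).round(1),o['ee_pos'])
```

```text
[508.23799099 115.64912682 231.        ] [457.42628075 117.86330373 188.        ] 50.859929975577515
[-59.9 -44.3  61.6] [472.09271391 180.77845164 292.64407823]
```

Request:
jog_arm([
  [1,[-0.2,-0.15,0],[0,0,0]],
  [1,[-0.2,-0.15,0],[0,0,0]],
  [1,[-0.2,-0.147,0],[0,0,0]],
  [1,[0,0,0],[0,0,0]],
  [1,[0,0,0.25],[0,0,0]],
  [1,[0,0,0.25],[0,0,0]],
  [1,[0,0,0.25],[0,0,0]],
  [1,[0,0,0.2],[0,0,0]],
  [1,[0,0,0],[0,0,0]],
  [0,[0,0,0],[0,0,0]],
])

```text
t: 3.4
ee_pos: [508.0, 116.5, 198.0]
orientation: [-0.662, -3.07, -0.0]
ft_force: [0.4, -0.5, 0.0]
width: 82.8
grasp_force: 0.0
```

Request:
jog_arm([
  [-0.3,[0,0,0],[0,0,0]],
  [-0.5,[0,0,0],[0,0,0]],
  [-1,[0,0,0],[0,0,0]],
  [-1,[0,0,0],[0,0,0]],
  [-1,[0,0,0],[0,0,0]],
  [-1,[0,0,0],[0,0,0]],
  [-1,[0,0,0],[0,0,0]],
])

```text
t: 4.1
ee_pos: [508.3, 115.4, 197.7]
orientation: [-0.664, -3.071, 0.0]
ft_force: [-0.9, 0.6, -0.1]
width: 27.3
grasp_force: 0.0
```

Run:
```python
from m import *
o=get_obs();print(o['ee_pos'],o['ft_force'],o['width'],o['grasp_force'],rot(o['orientation'])[:2,:2])
A=rot(o['orientation'])
k=o['ee_pos'][:2];c=np.array([458,116.5]);v=k-c;print(v,np.linalg.norm(v))
a0=np.arctan2(v[1],v[0]);prev=50*np.array([np.cos(a0),np.sin(a0)])
for i in range(1,37):
    a=a0-np.radians(15*i);q=50*np.array([np.cos(a),np.sin(a)]);w=np.r_[q-prev,0]@A/100;prev=q
    if i<=24: print(i,w[:2].round(3).tolist())
```

```text
[508.33867003 115.36710391 197.65498068] [-0.88891872  0.61634424 -0.0634269 ] 27.259341348124895 0.0 [[-0.91066014  0.41315628]
 [ 0.41315628  0.91066014]]
[50.33867003 -1.13289609] 50.35141659809905
1 [-0.035, -0.126]
2 [-0.001, -0.131]
3 [0.032, -0.126]
4 [0.064, -0.114]
5 [0.091, -0.093]
6 [0.112, -0.066]
7 [0.126, -0.035]
8 [0.131, -0.001]
9 [0.126, 0.032]
10 [0.114, 0.064]
11 [0.093, 0.091]
12 [0.066, 0.112]
13 [0.035, 0.126]
14 [0.001, 0.131]
15 [-0.032, 0.126]
16 [-0.064, 0.114]
17 [-0.091, 0.093]
18 [-0.112, 0.066]
19 [-0.126, 0.035]
20 [-0.131, 0.001]
21 [-0.126, -0.032]
22 [-0.114, -0.064]
23 [-0.093, -0.091]
24 [-0.066, -0.112]
```

Request:
jog_arm([
  [-1,[0,0,0],[0,0,0]],
  [-1,[0,0,0],[0,0,0]],
  [-1,[0,0,0],[0,0,0]],
  [-1,[0,0,0],[0,0,0]],
])

```text
t: 4.5
ee_pos: [508.3, 115.4, 197.7]
orientation: [-0.664, -3.071, 0.0]
ft_force: [-0.7, -1.9, 0.3]
width: 21.0
grasp_force: 30.0
```

Request:
jog_arm([
  [-1,[-0.035,-0.126,0],[0,0,0]],
  [-1,[-0.001,-0.131,0],[0,0,0]],
  [-1,[0,0,0],[0,0,0]],
])

```text
t: 4.8
ee_pos: [500.2, 88.8, 197.7]
orientation: [-0.666, -3.07, 0.001]
ft_force: [0.3, -0.9, -1.0]
width: 21.0
grasp_force: 30.0
```

Request:
jog_arm([
  [-1,[0.032,-0.126,0],[0,0,0]],
  [-1,[0.064,-0.114,0],[0,0,0]],
  [-1,[0.091,-0.093,0],[0,0,0]],
  [-1,[0.112,-0.066,0],[0,0,0]],
  [-1,[0,0,0],[0,0,0]],
])

```text
t: 5.3
ee_pos: [454.9, 66.2, 197.7]
orientation: [-0.664, -3.069, 0.001]
ft_force: [-1.3, -0.8, -1.7]
width: 20.9
grasp_force: 30.0
```

Run:
```python
from m import *
print(get_obs()['ft_force'],get_obs()['ee_pos'])
d,o=heights('top',(208,274),(430,267)); print(o.round(1))
```

```text
[-1.32726505 -0.79598765 -1.7486785 ] [454.93849848  66.20014552 197.69003528]
[[ 434.1  168.5   68.6   68.6  345. ]
 [ 447.6 -296.6  104.7  104.3  722. ]]
```

The table rose 7.6 mm over a quarter turn, as expected, and the forces are low, so I'll continue.

Request:
jog_arm([
  [-1,[0.126,-0.035,0],[0,0,0]],
  [-1,[0.131,-0.001,0],[0,0,0]],
  [-1,[0.126,0.032,0],[0,0,0]],
  [-1,[0.114,0.064,0],[0,0,0]],
  [-1,[0.093,0.091,0],[0,0,0]],
  [-1,[0.066,0.112,0],[0,0,0]],
  [-1,[0,0,0],[0,0,0]],
])

```text
t: 6.05
ee_pos: [408.4, 119.4, 197.7]
orientation: [0.661, 3.071, 0.002]
ft_force: [1.7, 0.8, -2.1]
width: 21.0
grasp_force: 30.0
```

Request:
jog_arm([
  [-1,[0.035,0.126,0],[0,0,0]],
  [-1,[0.001,0.131,0],[0,0,0]],
  [-1,[-0.032,0.126,0],[0,0,0]],
  [-1,[-0.064,0.114,0],[0,0,0]],
  [-1,[-0.091,0.093,0],[0,0,0]],
  [-1,[-0.112,0.066,0],[0,0,0]],
  [-1,[0,0,0],[0,0,0]],
])

```text
t: 6.75
ee_pos: [460.7, 166.2, 197.5]
orientation: [-0.663, -3.07, 0.003]
ft_force: [1.0, -7.4, 3.2]
width: 20.9
grasp_force: 30.0
```

Request:
jog_arm([
  [-1,[-0.126,0.035,0],[0,0,0]],
  [-1,[-0.131,0.001,0],[0,0,0]],
  [-1,[-0.126,-0.032,0],[0,0,0]],
  [-1,[-0.114,-0.064,0],[0,0,0]],
  [-1,[-0.093,-0.091,0],[0,0,0]],
  [-1,[-0.066,-0.112,0],[0,0,0]],
  [-1,[0,0,0],[0,0,0]],
])

```text
t: 7.45
ee_pos: [508.4, 114.2, 197.6]
orientation: [-0.666, -3.07, 0.0]
ft_force: [-3.1, -1.2, 2.0]
width: 21.0
grasp_force: 30.0
```

Request:
jog_arm([
  [-1,[-0.035,-0.126,0],[0,0,0]],
  [-1,[-0.001,-0.131,0],[0,0,0]],
  [-1,[0.032,-0.126,0],[0,0,0]],
  [-1,[0.064,-0.114,0],[0,0,0]],
  [-1,[0.091,-0.093,0],[0,0,0]],
  [-1,[0.112,-0.066,0],[0,0,0]],
  [-1,[0,0,0],[0,0,0]],
])

```text
t: 8.15
ee_pos: [455.2, 66.2, 197.7]
orientation: [-0.663, -3.07, 0.001]
ft_force: [-1.0, -1.8, -3.3]
width: 21.6
grasp_force: 30.0
```

Run:
```python
from m import *
print(get_obs()['ft_force'],get_obs()['ee_pos'],get_obs()['t'])
d,o=heights('top',(208,274),(430,267)); print(o.round(1))
```

```text
[-1.0351794  -1.77508301 -3.33848859] [455.17053022  66.18024481 197.74629698] 8.15
[[ 430.9  168.5   98.    98.7  364. ]
 [ 447.6 -296.5  103.7  104.3  719. ]]
```

Request:
jog_arm([
  [-1,[0.126,-0.035,0],[0,0,0]],
  [-1,[0.131,-0.001,0],[0,0,0]],
  [-1,[0.126,0.032,0],[0,0,0]],
  [-1,[0.114,0.064,0],[0,0,0]],
  [-1,[0.05,0.042,0],[0,0,0]],
  [-1,[0,0,0],[0,0,0]],
])

```text
t: 8.8
ee_pos: [411.1, 99.6, 197.7]
orientation: [-0.661, -3.07, -0.001]
ft_force: [-1.6, 1.3, -0.5]
width: 21.2
grasp_force: 30.0
```

Request:
jog_arm([
  [1,[0,0,0],[0,0,0]],
  [1,[0,0,0],[0,0,0]],
  [1,[0,0,0],[0,0,0]],
  [1,[0,0,0],[0,0,0]],
  [1,[0,0,0],[0,0,0]],
  [1,[0,0,0],[0,0,0]],
  [1,[0,0,0],[0,0,0]],
  [1,[0,0,0],[0,0,0]],
])

```text
t: 9.6
ee_pos: [411.7, 98.4, 197.7]
orientation: [-0.664, -3.071, 0.0]
ft_force: [-0.0, -0.7, -0.3]
width: 81.6
grasp_force: 0.0
```

Request:
jog_arm([
  [1,[0,0,-0.2],[0,0,0]],
  [1,[0,0,-0.3],[0,0,0]],
  [1,[0,0,-0.4],[0,0,0]],
  [1,[0,0,-0.4],[0,0,0]],
  [1,[-0.3,0.3,-0.2],[0,0,0]],
  [1,[-0.3,0.3,0],[0,0,0]],
  [1,[-0.3,0.3,0],[0,0,0]],
  [1,[0,0,0],[0,0,0]],
  [1,[0,0,0],[0,0,0]],
  [1,[0,0,0],[0,0,0]],
])

```text
t: 10.6
ee_pos: [529.7, 142.9, 347.3]
orientation: [-0.664, -3.07, 0.001]
ft_force: [-0.1, 0.9, -0.1]
width: 87.9
grasp_force: 0.0
```

Run:
```python
from m import *
print(get_obs()['ft_force'],get_obs()['ee_pos'],get_obs()['t'])
d,o=heights('top',(208,274),(430,267)); print(o.round(1))
cv2.imwrite('pics/end.png',d['image'])
d=cam('scene');q=[]
h=cv2.cvtColor(d['image'],cv2.COLOR_BGR2HSV); m=(((h[...,0]<8)|(h[...,0]>172))&(h[...,1]>130)&(h[...,2]>60)).astype(np.uint8)
n,l,s,c=cv2.connectedComponentsWithStats(m)
for i in range(1,n):
    if s[i,4]>60: p,_=pts(d,l==i); print(s[i],np.median(p,0).round(1) if len(p) else None)
m=np.zeros((480,640),bool);m[295:313,397:424]=1; print(np.median(pts(d,m)[0],0))
```

```text
[-0.14325063  0.88665974 -0.1080024 ] [529.6977583  142.85737465 347.29689429] 10.6
[[ 451.3  168.8  104.1  104.2  823. ]
 [ 447.6 -296.9  104.4  104.3  726. ]]
[215 209  36  42 667] [430.6 162.  102.6]
[504 293  33  37 957] [ 596.2 -503.    48.8]
[ 444.90451887 -297.3722031   101.8470339 ]
```

View pics/end.png

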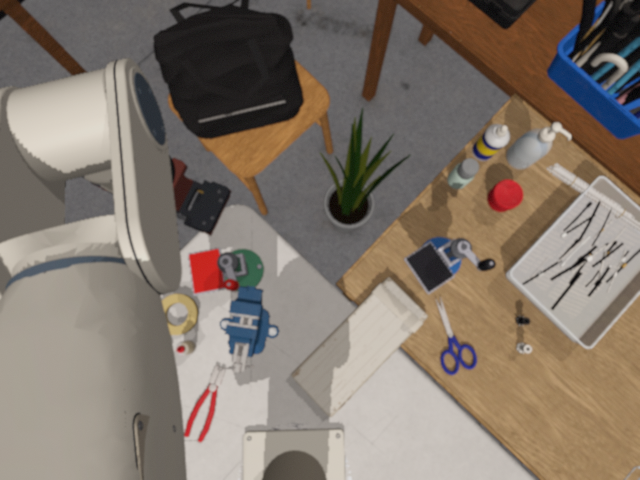

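The final view shows the red pad at (208,270) and the knob free at (230,282). The gripper is clear at (205,205) and the blue jack hasn't moved. Both tables measure about 104 mm from the top camera.

```bash
python3 -c "
from workcell import *
print(close_job())"
```

```text
the job is handed in; nothing more can be done
None
```

I wound the green jack's table up level with the blue one, about 104 mm each and within 1 mm in both cameras, let go of the knob, left the blue jack alone, and handed the job in at about 11 s; no verdict came back.

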